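Tuck the shield plate under the nest's flap and hold it down

ROBOT

A 6-joint arm with a two-finger parallel gripper is mounted at the origin on a cart in front of the work surface, level with it; the furniture and walls round the work are solid. World frame = base frame: x ahead of the robot, y to its left, z up, the work surface at z = 0. Lengths are in m, angles in rad, forces in N, time in s.
With the tool pointing down it reaches from about 0.35 to 0.975 m from the base axis. Payload 17.4 kg.
Tool frame: the origin (TCP) lies on the centre line of the jaws, within the pads' length; the fingertips stand 8 mm ahead of it and the grasp point (between the pads) lies 11 mm behind it; x points along the fingers, z is the direction in which the jaws open and shut, and the axes are right-handed (so a half turn about x gives the same grasp; the last joint's range is limited). The gripper opens to 85 mm and grips with 20 to 120 N. Pads are 22 mm wide; open, the fingers measure 114 mm over their backs; the gripper's body (76 mm by 85 mm) begins 54 mm behind the grasp point. The pads swing forward as they close: fully open they stand 13 mm farther back than shut.
Start: joints at [-1.226, 0.116, 1.442, -0, 1.584, -0.038], TCP at [0.252, -0.626, 0.239] pointing down, gripper open.
Joint ranges: [-2.83, 2.83], [-0.83, 2.19], [0.07, 2.5], [-1.14, 4.28], [0.01, 3], [-2.97, 2.97]. Speed limits (rad/s): [1.89, 1.89, 2.22, 3.14, 3.14, 3.14].

INTERFACE

Orientations are given as a rotation vector (axis times angle).
In Python, from cell import env gives the robot as it stands.
- The arm moves only by the tool jog_arm, never from a script. Its arguments are lists of equal length, an entry for each row: "offset": the shift along the tool's x, y, z in m, a list of three; "roll": the turn about the tool's x in degrees; "hand": the opening, from 0 (shut) to 1 (fully open). A call has exactly 5 rows; each row is the pose to reach, as a shift and turn from the pose commanded when the call began, along the tool's axes at that moment; what a row does not reach only later rows make up. A row lasts 1/10 s, in which the tool goes at most 50 mm and 8.59 degrees, less where a joint would pass 70% of its speed; a pose out of reach is approached as far as the arm can. A call with a gripper value outside its range is refused whole. The fingers move at their own pace and stop on an object; "grip_force" is the grip in N (left out, the last holds). Time passes only in rows, so rows that repeat a pose let the fingers close, or fill a call up. It gives the time, the measured TCP pose, the force and the opening at its end, in the units of the state.
- env.get_state(): the state, without advancing time (a new reading comes with each control period).
- env.snapshot(name): name is "scene" or "top" or "wrist"; returns a dict with "pixels" (400x640x3 uint8, blue, green, red), "fx", "fy", "cx", "cy" (pixels), "rvec" (rotation vector, rad) and "tvec" (3), from world to camera coordinates, as OpenCV has them. Camera axes: x right, y down, z forward; pixel columns grow to the right and rows downward; lengths in m; the calibration is good to about 2 mm. The wrist camera is an equidistant fisheye: a pixel r from the principal point sees the ray r / f radians off the axis. A picture is of the moment at which its call begins. There is no depth.
- env.job_done(): hands the job in, once; it reports no verdict.
The state is a dict: "time": time; "qpos": joint angles; "joint_velocities": joint speeds; "effort": joint torques, N m; "eef_pos": TCP position; "ee_rot": TCP orientation; "contact_force": force on the tool from outside, world axes, zero at the start; "moment": the same for the moment, N m; "finger_gap": finger opening in m.
Only numpy, scipy, OpenCV 4.12 (cv2) and the standard library are available. Lean on these libraries where they do the work, as an engineer would, in place of code of your own. Each camera call takes 0.05 s, during which the arm holds its last target. There are 200 camera calls.

TASK

Lift the heat sink off the test nest and stand it upright on the bench beside the nest. Then take the brass shield plate by its black grip bar, lay it on the nest's bed and slide its front edge at least 20 mm in under the red-lipped hinged flap without lifting the flap. Finish while holding the bar and pressing the plate flat onto the bed (about 10 N), without letting go, and leave the other things on the bench where they are.

Things in the scene. Friction and masses are not known exactly. Their poses are not given: they have to be found in the camera images.
- nest: Grey test nest fixed to the bench, 200 (x) x 150 (y) mm; origin under its centre at bench level, z up, x from the open front half (nearer the robot) to the rear hinge. Flat bed 20 mm above the bench, open at x -100 to 0 mm; from x = 0 to 82 mm the flap lies over it, underside 8 mm above the bed. Side rails leave that slot 122 mm wide; a stop bar ends it at x = 46 mm
- lip_line (a point): Point on the bed's top straight below the middle of the flap's front lip; axes as the nest's (x points in under the flap)
- flap (a joint): Hinge of the flap, an aluminium leaf 140 mm wide (y), 4 mm thick, red bead along the top of its front lip; 82 mm from lip to hinge axis, which is 30 mm above the bench. 0 = lying level (its lowest; it falls back by its own 80 g); grows in rad as the lip lifts, at a light touch from below
- shield: Loose brass shield plate, 90 (x) x 108 (y) x 4 mm, about 130 g, lying flat on the bench. Origin at the centre of its underside, z up, x to its front edge, which is to be tucked under (a red line crosses the plate 31 mm behind it). Its black grip bar stands across it at x = -24 mm: 10 mm thick (x), 64 mm long (y), top 30 mm above the underside
- shield_front (a point): Middle of the shield plate's front edge, at its underside
- shield_bar (a point): Middle of the grip bar, 22 mm above the plate's underside; axes as the plate's
- heat_sink: Loose grey finned heat sink, 42 (x) x 55 (y) x 26 mm high, 85 g, standing fins up on the open half of the nest's bed. Origin at the centre of its underside, z up. The fins stand across y; the flat outer faces of the two end fins, at y = -27 and +26 mm and 5 to 26 mm up, can be gripped (53 mm apart). Nearer than x = 0.6 m and up to 0.45 m to either side the bench holds only the listed things
- calculator: Desk calculator 130 (x) x 78 (y) x 15 mm lying flat, a bystander; origin under its centre
- solvent_bottle: Blue bottle with white cap, 64 mm diameter, 117 mm tall, a bystander; origin under its centre
- tape_green: Roll of green tape, 86 mm diameter, 18 mm high, lying flat, a bystander; origin under its centre
Things that resemble listed ones, but are neither listed nor needed, are in the scene too. There is more than one size of the shield; the job needs the larger.

How it is judged:
By the outcome, as a careful person would: the job done as asked, in the order asked, and still so for the second after the job is handed in, while the arm keeps its last pose, push and grip.
It also fails if it takes over 64 s, if anything falls off the work surface, if the arm or the gripper's body presses on something with over 40 N, if the wrist force passes 120 N, or if a joint passes its speed limit or range.

## Working session

There is one attempt and no reset: what is moved stays moved. The work goes in short steps, Python scripts to look and compute and a tool call to move; the robot and the scene stay as the last step left them, time stands still between calls to the robot, and variables do not carry over. Pictures are saved under pics/ and viewed, about 8 in all and at most 12, crops included, and the job is handed in when it is done.

Besides the shell and the picture viewer there is one more tool, called by a JSON object that holds its "api" and its "payload". jog_arm: Moves the arm, as the interface text tells. Its arguments: {"type":"object","properties":{"offset":{"type":"array"},"roll":{"type":"array"},"hand":{"type":"array"},"grip_force":{"type":"number"}},"required":["offset","roll","hand"]}

```bash
mkdir -p pics; ls
cat > h.py <<'E'
import numpy as np, cv2
from cell import env
def snap(name,fn=None):
    s=env.snapshot(name)
    s={k:(np.array(v) if k in('pixels','rvec','tvec') else v) for k,v in s.items()}
    if fn: cv2.imwrite('pics/'+fn,s['pixels'])
    s['pixels']=s['pixels'].astype(np.uint8)
    np.save('pics/'+(fn or name)+'.npy',s,allow_pickle=True)
    return s
def load(fn): return np.load('pics/'+fn+'.npy',allow_pickle=True).item()
def ray(s,u,v,fish=False):
    x=(u-s['cx'])/s['fx'];y=(v-s['cy'])/s['fy']
    if fish:
        r=np.hypot(x,y); k=np.sin(r)/max(r,1e-9); d=np.array([x*k,y*k,np.cos(r)])
    else: d=np.array([x,y,1.])
    R=cv2.Rodrigues(s['rvec'].astype(float))[0]
    return -R.T@s['tvec'].ravel(),R.T@d
def pt(s,u,v,z,fish=False):
    o,d=ray(s,u,v,fish); return o+d*(z-o[2])/d[2]
E
python3 - <<'E'
from h import *
a=snap('scene','scene0.png');b=snap('top','top0.png');w=snap('wrist','wrist0.png')
for s in(a,b,w):print(s['fx'],s['cx'],s['cy'],s['rvec'].ravel(),s['tvec'].ravel())
print(env.get_state())
E
```

```text
pics
443.51191628155357 319.48147982672805 201.9797485915978 [ 0.77872567 -2.35150011  1.37473697] [0.43892218 0.2401787  1.31262677]
445.1576199605045 319.6491071299889 206.7104491314655 [ 2.15047423 -2.15022718  0.17157359] [-0.03279673  0.56719373  1.18141956]
309.70691628693146 320.1086117091199 198.69756157804662 [-2.41159677  1.62858698  0.22240207] [-0.67549441 -0.03495274  0.37932919]
{'time': 0.15, 'qpos': array([-1.22586149e+00,  1.16365259e-01,  1.44212255e+00,  4.69662348e-05,
        1.58399957e+00, -3.78291058e-02]), 'joint_velocities': array([ 0.00058415, -0.00225624, -0.00326087, -0.00090295,  0.00187674,
        0.00073447]), 'effort': array([ 1.11294517e-03, -7.32511568e+01, -6.32849836e+01, -9.27276210e-05,
        4.99560905e-03,  4.93232164e-06]), 'eef_pos': array([ 0.25204057, -0.626026  ,  0.2387322 ]), 'ee_rot': array([ 0.92335133,  1.36702389, -0.92241747]), 'contact_force': array([-0.62313074, -0.30629682,  0.14175606]), 'moment': array([0.00798746, 0.0150392 , 0.01361306]), 'finger_gap': 0.08529887263761234}
```

View pics/top0.png

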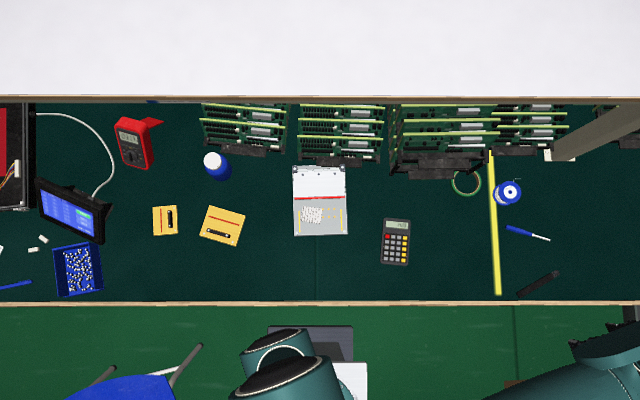

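View pics/scene0.png

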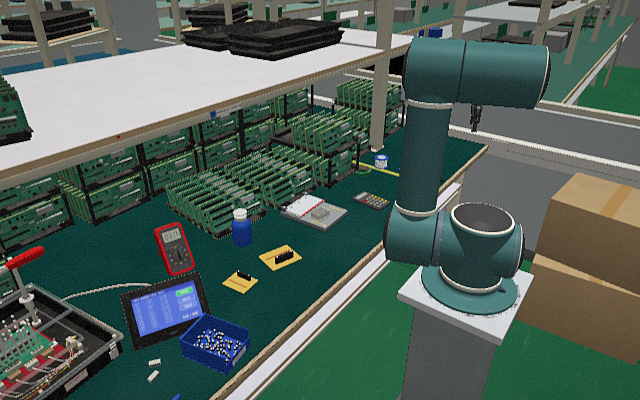

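Top view: the nest is at (320,200) with the heat sink at (311,214). There are two brass plates: a smaller one at (165,220) and a larger one at (222,225). The blue tape roll at (508,192) is a lookalike of the green one at (466,182). I choose the plate at (222,225) and check it in a crop.

Run:
```python
from h import *
b=load('top0.png');im=b['pixels']
c=im[155:255,140:420]; c=np.vstack([cv2.resize(c[:, :140],None,fx=5,fy=5,interpolation=cv2.INTER_CUBIC)[150:500], cv2.resize(c[:,130:230],None,fx=7,fy=7,interpolation=cv2.INTER_CUBIC)[:560][:250*0+600:1][:0] if 0 else np.zeros((0,700,3),np.uint8)])
n=cv2.resize(im[160:245,285:355],None,fx=7,fy=7,interpolation=cv2.INTER_CUBIC)
p=cv2.resize(im[195:255,145:255],None,fx=5,fy=5,interpolation=cv2.INTER_CUBIC)[:, :]
cv2.imwrite('pics/nest_crop.png',n);
out=np.zeros((600,800,3),np.uint8)
p=cv2.resize(im[200:250,195:250],(300,273),interpolation=cv2.INTER_CUBIC)
q=cv2.resize(im[200:250,145:200],(300,273),interpolation=cv2.INTER_CUBIC)
out[:595,:490]=n; out[:273,495:795]=p; out[280:553,495:795]=q
cv2.imwrite('pics/crop1.png',out)
hsv=cv2.cvtColor(im,cv2.COLOR_BGR2HSV)
m=cv2.inRange(hsv,(15,90,120),(32,255,255))
m=cv2.morphologyEx(m,cv2.MORPH_CLOSE,np.ones((9,9)))
m[:195]=0
for k in cv2.findContours(m,0,2)[0]:
    if cv2.contourArea(k)<200: continue
    bx=cv2.boxPoints(cv2.minAreaRect(k)); P=np.array([pt(b,u,v,.004) for u,v in bx])
    print(bx.round(1).tolist(),P.round(4)[:,:2].tolist(),P.mean(0).round(4),[np.linalg.norm(P[i]-P[i-1]).round(4) for i in(1,2)])
for n_,lo,hi in(('blk',(0,0,0),(180,255,70)),):
    mm=cv2.inRange(hsv,lo,hi)
    mm=cv2.inRange(im,(0,0,0),(45,45,45)); 
    for x0,x1 in((150,182),(200,245)):
        z=np.zeros_like(mm); z[208:244,x0:x1]=mm[208:244,x0:x1]
        for k in cv2.findContours(z,0,2)[0]:
            if 20<cv2.contourArea(k)<200:
                r=cv2.minAreaRect(k);bx=cv2.boxPoints(r)
                print('bar',r,[pt(b,u,v,.03).round(4)[:2].tolist() for u,v in bx])
```

```text
[[198.60000610351562, 235.3000030517578], [208.0, 204.0], [245.1999969482422, 215.10000610351562], [235.8000030517578, 246.39999389648438]] [[0.4917, 0.3057], [0.5803, 0.2827], [0.5486, 0.177], [0.4605, 0.2011]] [0.5203 0.2416 0.004 ] [np.float64(0.0916), np.float64(0.1103)]
[[151.5, 206.0], [175.89999389648438, 204.6999969482422], [177.5, 234.0], [153.10000610351562, 235.3000030517578]] [[0.5745, 0.4414], [0.5782, 0.373], [0.4952, 0.3648], [0.4915, 0.4326]] [0.5348 0.4029 0.004 ] [np.float64(0.0686), np.float64(0.0835)]
[[489.3999938964844, 195.0], [495.0, 194.6999969482422], [501.0, 293.8999938964844], [495.3999938964844, 294.29998779296875]] [[0.6071, -0.5186], [0.6081, -0.5348], [0.3293, -0.5351], [0.3284, -0.5194]] [ 0.4682 -0.527   0.004 ] [np.float64(0.0162), np.float64(0.2788)]
bar ((179.5, 217.0), (18.0, 3.0), 90.0) [[0.565, 0.3587], [0.565, 0.3504], [0.515, 0.3482], [0.515, 0.3564]]
bar ((160.4932403564453, 229.70945739746094), (42.31414031982422, 24.295757293701172), 35.53767776489258) [[0.5114, 0.4704], [0.5662, 0.4349], [0.4982, 0.3371], [0.4442, 0.3731]]
bar ((210.52943420410156, 241.8823699951172), (22.79834747314453, 5.3357834815979), 14.03624439239502) [[0.4719, 0.2977], [0.4861, 0.2947], [0.4709, 0.2338], [0.4568, 0.2369]]
bar ((233.5, 211.0), (6.0, 21.0), 90.0) [[0.5651, 0.2346], [0.5652, 0.1766], [0.5484, 0.1762], [0.5484, 0.2341]]
bar ((201.10000610351562, 217.19998168945312), (5.375872611999512, 21.18726348876953), 18.434947967529297) [[0.5139, 0.3092], [0.5698, 0.293], [0.5651, 0.2788], [0.5093, 0.2951]]
```

View pics/crop1.png

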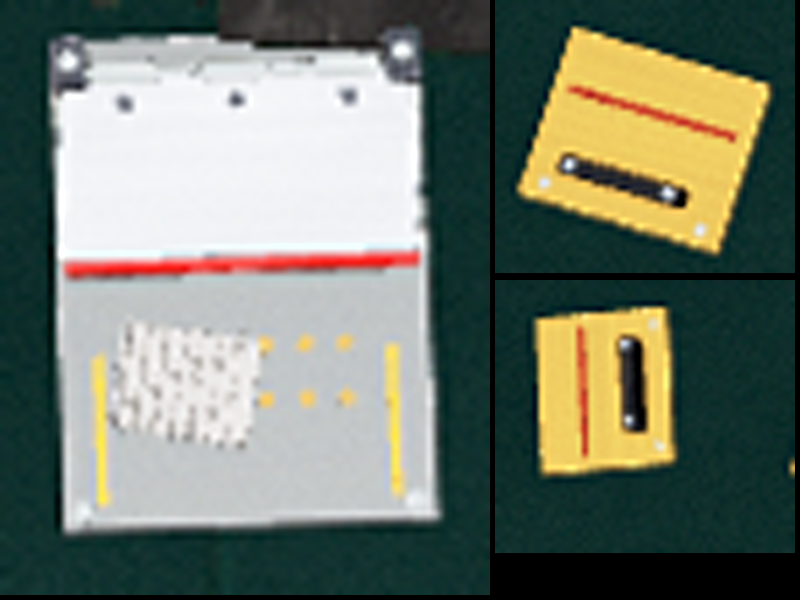

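The crop confirms it: the right-hand plate (upper crop) measures about 92x110 mm, so it is the larger one, and the other is about 69x83 mm. The heat sink is on the open half, left of centre, and turned by about 9°.

```bash
cat >> h.py <<'E'
from scipy.spatial.transform import Rotation as Ro
def go(p,zyaw=None,st=None):
    """offset in tool axes and roll (deg) to bring TCP to p with jaw axis z at world yaw zyaw (deg, mod 180)"""
    st=st or env.get_state(); R=Ro.from_rotvec(st['ee_rot']).as_matrix()
    o=R.T@(np.array(p)-st['eef_pos']); print('t',round(st['time'],2),'tcp',st['eef_pos'].round(4),'off',o.round(4),end=' ')
    if zyaw is not None:
        z=R[:,2]; y=np.degrees(np.arctan2(z[1],z[0])); d=(y-zyaw+90)%180-90  # x down: +roll lowers yaw
        print('zyaw',y.round(2),'roll',d.round(2),'q6',st['qpos'][5].round(3),end='')
    print(' x-axis',R[:,0].round(3),'F',np.round(st['contact_force'],1),'gap',round(st['finger_gap'],4))
E
python3 - <<'E'
from h import *
b=load('top0.png')
f=lambda x,y:(285+x/7,160+y/7)
for n,x,y,z in(('FL',65,530,.02),('FR',440,520,.02),('lipL',65,268,.036),('lipR',420,258,.036),('hsTL',125,322,.046),('hsTR',262,345,.046),('hsBR',248,443,.046),('hsBL',112,420,.046)):
    print(n,pt(b,*f(x,y),z).round(4))
hs=np.mean([pt(b,*f(*q),.046) for q in((125,322),(262,345),(248,443),(112,420))],0);print(hs)
go([hs[0],hs[1],.25],90)
st=env.get_state();print(Ro.from_rotvec(st['ee_rot']).as_matrix().round(3))
w=load('wrist0.png');R=cv2.Rodrigues(w['rvec'])[0];print('cam',-R.T@w['tvec'].ravel(),R[2])
E
```

```text
FL [0.4892 0.0373 0.02  ]
FR [ 0.4932 -0.1112  0.02  ]
lipL [0.5916 0.0374 0.036 ]
lipR [ 0.5958 -0.1031  0.036 ]
hsTL [0.5685 0.0133 0.046 ]
hsTR [ 0.5595 -0.0403  0.046 ]
hsBR [ 0.521  -0.0348  0.046 ]
hsBL [0.5299 0.0182 0.046 ]
[ 0.54473151 -0.01089172  0.046     ]
t 0.15 tcp [ 0.252  -0.626   0.2387] off [-0.0108  0.5013 -0.4613] zyaw -68.07 roll 21.93 q6 -0.038 x-axis [-0.     0.001 -1.   ] F [-0.6 -0.3  0.1] gap 0.0853
[[-0.     0.928  0.373]
 [ 0.001  0.373 -0.928]
 [-1.     0.    -0.001]]
cam [ 0.31504366 -0.60171456  0.37428881] [-0.24784682 -0.09883769 -0.96374429]
```

{"api": "jog_arm", "payload": {"offset": [[0, 0.5, -0.46], [0, 0.5, -0.46], [0, 0.5, -0.46], [0, 0.5, -0.46], [0, 0.5, -0.46]], "roll": [31, 31, 31, 31, 31], "hand": [1, 1, 1, 1, 1]}}

```text
time: 0.65
eef_pos: [0.3599, -0.3985, 0.2391]
ee_rot: [1.328, 1.128, -1.328]
contact_force: [0.9, -0.4, -0.9]
finger_gap: 0.0854
```

```bash
python3 -c "
from h import *
go([.53,-.011,.24],80.5)"
```

```text
t 0.65 tcp [ 0.3599 -0.3985  0.2391] off [-0.0008  0.1053 -0.4099] zyaw -99.3 roll 0.2 q6 0.849 x-axis [ 0.  0. -1.] F [ 0.9 -0.4 -0.9] gap 0.0854
```

{"api": "jog_arm", "payload": {"offset": [[0, 0.1, -0.4], [0, 0.1, -0.4], [0, 0.1, -0.4], [0, 0.1, -0.4], [0, 0.1, -0.4]], "roll": [0, 0, 0, 0, 0], "hand": [1, 1, 1, 1, 1]}}

```text
time: 1.15
eef_pos: [0.4579, -0.1685, 0.2394]
ee_rot: [1.325, 1.13, -1.325]
contact_force: [0.7, -1.0, -0.2]
finger_gap: 0.0854
```

```bash
python3 -c "
from h import *
go([.53,-.011,.24],80.5)"
```

```text
t 1.15 tcp [ 0.4579 -0.1685  0.2394] off [-0.0006  0.0464 -0.1669] zyaw -99.08 roll 0.42 q6 1.324 x-axis [ 0. -0. -1.] F [ 0.7 -1.  -0.2] gap 0.0854
```

{"api": "jog_arm", "payload": {"offset": [[0, 0.045, -0.16], [0, 0.045, -0.16], [0, 0.045, -0.16], [0, 0.045, -0.16], [0, 0.045, -0.16]], "roll": [0, 0, 0, 0, 0], "hand": [1, 1, 1, 1, 1]}}

```text
time: 1.65
eef_pos: [0.5277, -0.0178, 0.2389]
ee_rot: [1.322, 1.132, -1.323]
contact_force: [-0.1, -1.3, 0.3]
finger_gap: 0.0853
```

```bash
python3 -c "
from h import *
go([.545,-.011,.24],80.5)
w=snap('wrist','wrist1.png')"
```

```text
t 1.65 tcp [ 0.5277 -0.0178  0.2389] off [-0.0012  0.016  -0.0093] zyaw -98.9 roll 0.6 q6 1.644 x-axis [-0.001  0.    -1.   ] F [-0.1 -1.3  0.3] gap 0.0853
```

View pics/wrist1.png

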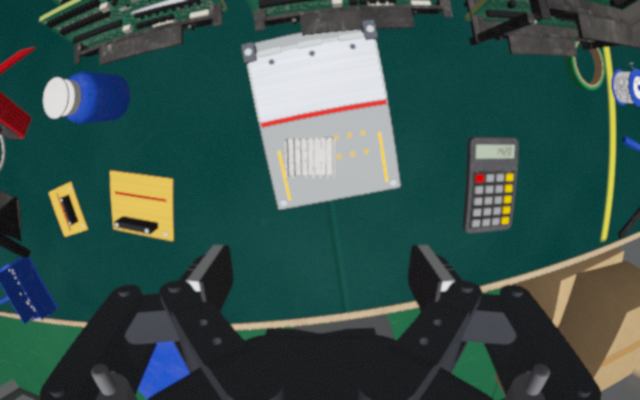

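Wrist view: heat sink at (309,157), nest lip from (262,125) to (386,102), large plate at (142,205) with its bar at (135,224), calculator at (492,185). The left gap between nest and plate is free for the heat sink.

Run:
```python
from h import *
w=load('wrist1.png');im=w['pixels'];F=lambda u,v,z:pt(w,u,v,z,True)
P=np.array([F(*q,.046) for q in((285,137),(330,137),(334,176),(291,180))]);print(P.round(4).tolist(),P.mean(0))
print('lip',F(262,125,.036),F(386,102,.036),'front',F(278,209,.02),F(400,187,.02))
print('calc',F(472,140,.015),F(466,231,.015))
hsv=cv2.cvtColor(im,cv2.COLOR_BGR2HSV)
m=cv2.inRange(hsv,(15,90,120),(32,255,255));m[:, :100]=0;m[:,180:]=0
m=cv2.morphologyEx(m,cv2.MORPH_CLOSE,np.ones((15,15)))
k=max(cv2.findContours(m,0,2)[0],key=cv2.contourArea)
q=np.array([F(u,v,.004)[:2] for u,v in k[:,0]],np.float32)
r=cv2.minAreaRect(q*1000);print('shield',r)
r=im[120:195,270:400];cv2.imwrite('pics/c2.png',cv2.resize(r,None,fx=6,fy=6,interpolation=cv2.INTER_CUBIC))
go([*P.mean(0)[:2],.06],80.5)
```

```text
[[0.5776, 0.0114, 0.046], [0.5699, -0.0357, 0.046], [0.5276, -0.0337, 0.046], [0.5305, 0.0131, 0.046]] [ 0.55138362 -0.01123792  0.046     ]
lip [0.59460426 0.03544788 0.036     ] [ 0.59911318 -0.10251422  0.036     ] front [0.49269213 0.03840719 0.02      ] [ 0.4971517  -0.11096861  0.02      ]
calc [ 0.54231791 -0.21394115  0.015     ] [ 0.42104095 -0.20116624  0.015     ]
shield ((523.3894653320312, 240.69683837890625), (111.73112487792969, 93.04228210449219), 73.4410400390625)
t 1.7 tcp [ 0.5273 -0.0191  0.2389] off [ 0.1789  0.0227 -0.0115] zyaw -98.96 roll 0.54 q6 1.643 x-axis [-0.001 -0.    -1.   ] F [ 0.4 -0.9 -0.5] gap 0.0857
```

View pics/c2.png

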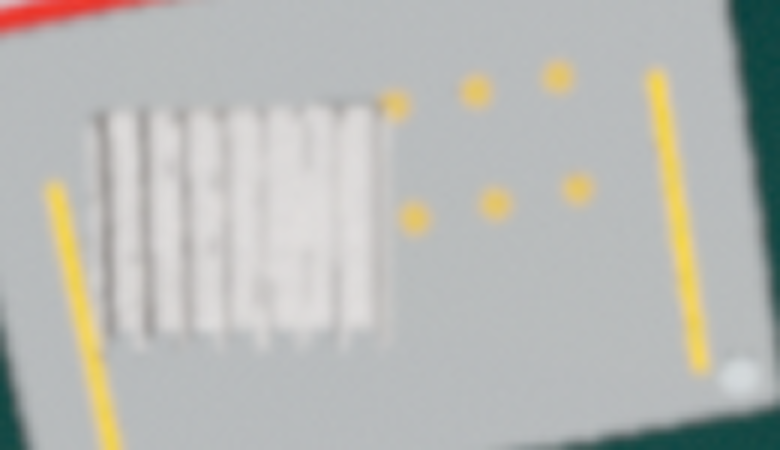

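Crop: the fins run from (286,138) to (335,176), vertical in the image, so they are aligned with the hand. Descending.

{"api": "jog_arm", "payload": {"offset": [[0.04, 0.021, -0.009], [0.08, 0.021, -0.009], [0.12, 0.021, -0.009], [0.15, 0.021, -0.009], [0.15, 0.021, -0.009]], "roll": [0, 0, 0, 0, 0], "hand": [1, 1, 1, 1, 1]}}

```text
time: 2.2
eef_pos: [0.5471, -0.0153, 0.0853]
ee_rot: [1.323, 1.134, -1.331]
contact_force: [-1.1, 0.0, 0.4]
finger_gap: 0.0853
```

```bash
python3 -c "
from h import *
go([.549,-.013,.031],80.5)
w=snap('wrist','wrist2.png')
cv2.imwrite('pics/c3.png',w['pixels'][60:360,150:500])"
```

```text
t 2.2 tcp [ 0.5471 -0.0153  0.0853] off [ 0.0543  0.0019 -0.0026] zyaw -99.16 roll 0.34 q6 1.656 x-axis [-0.006  0.    -1.   ] F [-1.1  0.   0.4] gap 0.0853
```

View pics/c3.png

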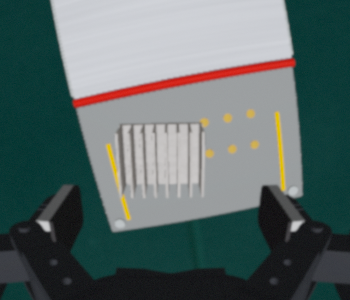

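Run:
```python
from h import *
w=load('wrist2.png')
P=np.array([pt(w,u+150,v+60,.046,True) for u,v in((118,125),(204,123),(204,190),(122,192))]);print(P.round(4).tolist(),P.mean(0))
go([*P.mean(0)[:2],.031])
```

```text
[[0.5791, 0.0095, 0.046], [0.5722, -0.0401, 0.046], [0.5298, -0.0348, 0.046], [0.5365, 0.0161, 0.046]] [ 0.5544039  -0.01232868  0.046     ]
t 2.25 tcp [ 0.5484 -0.0152  0.0883] off [ 0.0573  0.0057 -0.0038]  x-axis [-0.003  0.    -1.   ] F [ 0.5 -0.6  0.7] gap 0.0856
```

{"api": "jog_arm", "payload": {"offset": [[0.02, 0.005, -0.004], [0.04, 0.005, -0.004], [0.056, 0.005, -0.004], [0.056, 0.005, -0.004], [0.056, 0.005, -0.004]], "roll": [0, 0, 0, 0, 0], "hand": [1, 1, 1, 1, 1]}}

```text
time: 2.75
eef_pos: [0.5555, -0.0112, 0.0346]
ee_rot: [1.326, 1.129, -1.324]
contact_force: [0.5, -0.4, 0.6]
finger_gap: 0.0855
```

{"api": "jog_arm", "payload": {"offset": [[0, 0, 0], [0, 0, 0], [0, 0, 0], [0, 0, 0], [0, 0, 0]], "roll": [0, 0, 0, 0, 0], "hand": [0.7, 0.5, 0.4, 0.4, 0.4], "grip_force": 25}}

```text
time: 3.25
eef_pos: [0.5555, -0.0109, 0.0344]
ee_rot: [1.325, 1.129, -1.324]
contact_force: [-2.3, -0.6, 5.5]
finger_gap: 0.0526
```

{"api": "jog_arm", "payload": {"offset": [[0, 0, 0], [0, 0, 0], [0, 0, 0], [0, 0, 0], [0, 0, 0]], "roll": [0, 0, 0, 0, 0], "hand": [0.3, 0.3, 0.3, 0.3, 0.3]}}

```text
time: 3.75
eef_pos: [0.5555, -0.0109, 0.0344]
ee_rot: [1.325, 1.129, -1.324]
contact_force: [-1.5, -0.2, 6.4]
finger_gap: 0.0524
```

{"api": "jog_arm", "payload": {"offset": [[-0.01, 0, 0], [-0.03, 0, 0], [-0.06, 0, 0], [-0.08, 0, 0], [-0.08, 0, 0]], "roll": [0, 0, 0, 0, 0], "hand": [0.3, 0.3, 0.3, 0.3, 0.3]}}

```text
time: 4.25
eef_pos: [0.5563, -0.0109, 0.1171]
ee_rot: [1.327, 1.127, -1.321]
contact_force: [0.0, 0.0, -0.5]
finger_gap: 0.0527
```

```bash
python3 -c "
from h import *
go([.525,.108,.115],80.5)
snap('scene','scene1.png')"
```

```text
t 4.25 tcp [ 0.5563 -0.0109  0.1171] off [ 0.0019 -0.0496 -0.1124] zyaw -99.06 roll 0.44 q6 1.664 x-axis [ 0.005 -0.    -1.   ] F [ 0.   0.  -0.5] gap 0.0527
```

{"api": "jog_arm", "payload": {"offset": [[0, -0.02, -0.045], [0, -0.04, -0.09], [0, -0.05, -0.112], [0.01, -0.05, -0.112], [0.03, -0.05, -0.112]], "roll": [0, 0, 0, 0, 0], "hand": [0.3, 0.3, 0.3, 0.3, 0.3]}}

```text
time: 4.8
eef_pos: [0.5234, 0.1082, 0.0831]
ee_rot: [1.324, 1.13, -1.323]
contact_force: [-0.2, -0.7, -1.2]
finger_gap: 0.0528
```

{"api": "jog_arm", "payload": {"offset": [[0.03, 0, 0], [0.055, 0, 0], [0.06, 0, 0], [0.064, 0, 0], [0.064, 0, 0]], "roll": [0, 0, 0, 0, 0], "hand": [0.3, 0.3, 0.3, 0.3, 0.3]}}

```text
time: 5.3
eef_pos: [0.5236, 0.1074, 0.0196]
ee_rot: [1.325, 1.13, -1.325]
contact_force: [0.3, 1.3, 0.2]
finger_gap: 0.0529
```

```bash
python3 -c "
from h import *
go([.525,.108,.0145],80.5)
w=snap('wrist','wrist3.png')
cv2.imwrite('pics/c4.png',w['pixels'][60:360,60:500])"
```

```text
t 5.3 tcp [0.5236 0.1074 0.0196] off [ 0.0051  0.0013 -0.0008] zyaw -99.08 roll 0.42 q6 1.884 x-axis [ 0. -0. -1.] F [0.3 1.3 0.2] gap 0.0529
```

View pics/c4.png

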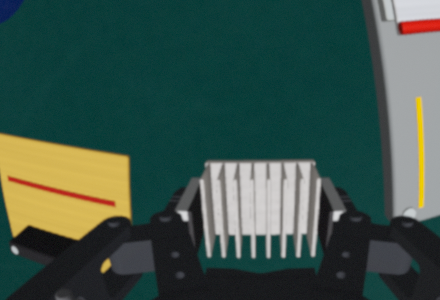

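The heat sink is held squarely between the pads, clear of the plate and the nest. Setting it down.

{"api": "jog_arm", "payload": {"offset": [[0.002, 0, 0], [0.004, 0, 0], [0.005, 0, 0], [0.005, 0, 0], [0.005, 0, 0]], "roll": [0, 0, 0, 0, 0], "hand": [0.3, 0.3, 0.3, 0.3, 0.3]}}

```text
time: 5.85
eef_pos: [0.5234, 0.1077, 0.0144]
ee_rot: [1.325, 1.13, -1.325]
contact_force: [-0.1, 0.8, -0.3]
finger_gap: 0.0526
```

{"api": "jog_arm", "payload": {"offset": [[0.0005, 0, 0], [0.001, 0, 0], [0.001, 0, 0], [0.0015, 0, 0], [0.0015, 0, 0]], "roll": [0, 0, 0, 0, 0], "hand": [0.3, 0.3, 0.3, 0.3, 0.3]}}

```text
time: 6.35
eef_pos: [0.5234, 0.1077, 0.0143]
ee_rot: [1.325, 1.13, -1.325]
contact_force: [-12.1, -1.5, 20.7]
finger_gap: 0.0524
```

{"api": "jog_arm", "payload": {"offset": [[-0.001, 0, 0], [-0.001, 0, 0], [-0.001, 0, 0], [-0.001, 0, 0], [-0.001, 0, 0]], "roll": [0, 0, 0, 0, 0], "hand": [0.3, 0.5, 0.7, 0.75, 0.75]}}

```text
time: 6.85
eef_pos: [0.5233, 0.1076, 0.0136]
ee_rot: [1.325, 1.13, -1.325]
contact_force: [-0.3, -1.4, 0.5]
finger_gap: 0.0641
```

{"api": "jog_arm", "payload": {"offset": [[0, 0, 0], [-0.01, 0, 0], [-0.04, 0, 0], [-0.08, 0, 0], [-0.12, 0, 0]], "roll": [0, 0, 0, 0, 0], "hand": [0.75, 0.75, 0.75, 0.75, 0.75]}}

```text
time: 7.35
eef_pos: [0.523, 0.1076, 0.1358]
ee_rot: [1.325, 1.13, -1.325]
contact_force: [0.4, 0.8, 0.8]
finger_gap: 0.0638
```

```bash
python3 -c "
from h import *
# shield est centre (.522,.241) yaw -16.5 ; bar at -24mm
a=np.radians(-16.2);c=np.array([.522,.241]);bar=c-.024*np.array([np.cos(a),np.sin(a)]);print(bar)
go([*bar,.13],-16.2)
w=snap('wrist','wrist4.png')"
```

```text
[0.49895295 0.24769579]
t 7.35 tcp [0.523  0.1076 0.1358] off [ 0.0058 -0.0458 -0.1345] zyaw -99.07 roll -82.87 q6 1.884 x-axis [-0. -0. -1.] F [0.4 0.8 0.8] gap 0.0638
```

{"api": "jog_arm", "payload": {"offset": [[-0.06, -0.02, -0.06], [-0.06, -0.045, -0.13], [-0.06, -0.045, -0.13], [-0.06, -0.045, -0.13], [-0.06, -0.045, -0.13]], "roll": [-8.5, -17, -25.5, -34, -42.5], "hand": [0.75, 0.75, 0.75, 0.75, 0.75]}}

```text
time: 7.9
eef_pos: [0.499, 0.2448, 0.1949]
ee_rot: [0.764, 1.432, -0.762]
contact_force: [-0.3, 0.3, -0.8]
finger_gap: 0.0639
```

{"api": "jog_arm", "payload": {"offset": [[0, 0, 0], [0, 0, 0], [0, 0, 0], [0, 0, 0], [0, 0, 0]], "roll": [-8.5, -17, -25.5, -34, -40], "hand": [0.6, 0.6, 0.6, 0.6, 0.6]}}

```text
time: 8.4
eef_pos: [0.4993, 0.2431, 0.1944]
ee_rot: [0.222, 1.559, -0.222]
contact_force: [-0.1, 0.4, -0.4]
finger_gap: 0.0514
```

```bash
python3 -c "
from h import *
w=snap('wrist','wrist5.png')
go([.499,.2477,.13],-16.2)"
```

```text
t 8.45 tcp [0.4993 0.2431 0.1944] off [ 0.0644  0.0043 -0.0016] zyaw -15.92 roll 0.28 q6 0.685 x-axis [ 0.  0. -1.] F [ 0.4 -0.4 -0.5] gap 0.0512
```

View pics/wrist5.png

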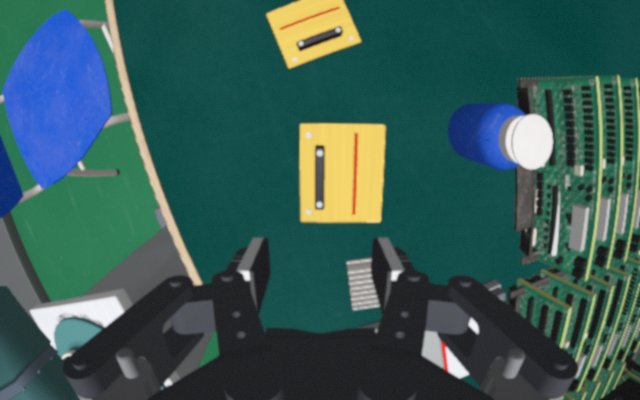

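The wrist view shows the plate at (342,173) with its bar at (320,177), centred under the jaws. The heat sink stands upright at (362,284).

```bash
cat > ms.py <<'E'
from h import *
def shield(w,u0,u1,v0,v1,z=.004):
    im=w['pixels'][v0:v1,u0:u1];hsv=cv2.cvtColor(im,cv2.COLOR_BGR2HSV)
    m=cv2.inRange(hsv,(15,90,120),(32,255,255))
    m=cv2.morphologyEx(m,cv2.MORPH_CLOSE,np.ones((21,21)))
    k=max(cv2.findContours(m,0,1)[0],key=cv2.contourArea)
    q=np.array([pt(w,u+u0,v+v0,z,True)[:2] for u,v in k[:,0]],np.float32)
    return cv2.minAreaRect(q*1000)
def bar(w,u0,u1,v0,v1,z=.03):
    im=w['pixels'][v0:v1,u0:u1];m=cv2.inRange(im,(0,0,0),(75,75,75))
    k=max(cv2.findContours(m,0,1)[0],key=cv2.contourArea)
    q=np.array([pt(w,u+u0,v+v0,z,True)[:2] for u,v in k[:,0]],np.float32)
    return cv2.minAreaRect(q*1000)
E
python3 - <<'E'
from ms import *
w=load('wrist5.png')
print(shield(w,285,400,110,235));b=bar(w,310,330,140,215);print(b)
go([b[0][0]/1000,b[0][1]/1000,.02])
E
```

```text
((523.3876953125, 240.68212890625), (110.04161071777344, 92.22966766357422), 73.55644226074219)
((496.2337341308594, 228.95974731445312), (4.15983772277832, 1.00464928150177), 73.8162612915039)
t 8.45 tcp [0.4993 0.2431 0.1944] off [ 0.1744 -0.0145  0.0008]  x-axis [ 0.  0. -1.] F [ 0.4 -0.4 -0.5] gap 0.0512
```

{"api": "jog_arm", "payload": {"offset": [[0.045, 0.0045, 0.0005], [0.09, 0.0045, 0.0005], [0.13, 0.0045, 0.0005], [0.16, 0.0045, 0.0005], [0.16, 0.0045, 0.0005]], "roll": [0.5, 0.5, 0.5, 0.5, 0.5], "hand": [0.6, 0.6, 0.6, 0.6, 0.6]}}

```text
time: 8.95
eef_pos: [0.4991, 0.2464, 0.0301]
ee_rot: [0.233, 1.563, -0.238]
contact_force: [-0.3, -0.6, -1.0]
finger_gap: 0.0511
```

```bash
python3 -c "
from h import *
w=snap('wrist','wrist6.png')
cv2.imwrite('pics/c6.png',w['pixels'][60:360,170:470])
go([.5004,.2475,.014],-16.4)"
```

```text
t 9.0 tcp [0.5004 0.247  0.033 ] off [ 0.019   0.0005 -0.0001] zyaw -17.16 roll -0.76 q6 0.712 x-axis [-0.003 -0.001 -1.   ] F [-0.1  0.3  0.9] gap 0.051
```

View pics/c6.png

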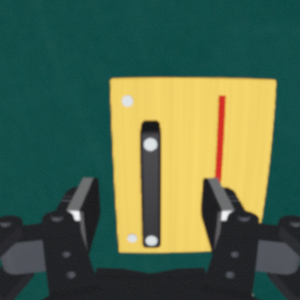

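The bar is centred between the jaws at crop column 151 and runs over rows 120 to 247.

{"api": "jog_arm", "payload": {"offset": [[0.01, 0, 0], [0.015, 0, 0], [0.019, 0, 0], [0.019, 0, 0], [0.019, 0, 0]], "roll": [0, 0, 0, 0, 0], "hand": [0.6, 0.6, 0.6, 0.6, 0.5]}}

```text
time: 9.5
eef_pos: [0.5013, 0.2474, 0.0152]
ee_rot: [0.234, 1.558, -0.234]
contact_force: [-0.5, -0.4, -0.5]
finger_gap: 0.0428
```

{"api": "jog_arm", "payload": {"offset": [[0, 0, 0], [0, 0, 0], [0, 0, 0], [0, 0, 0], [0, 0, 0]], "roll": [0, 0, 0, 0, 0], "hand": [0.3, 0.2, 0.1, 0, 0], "grip_force": 60}}

```text
time: 10.0
eef_pos: [0.5013, 0.2474, 0.0152]
ee_rot: [0.234, 1.558, -0.234]
contact_force: [-0.4, -0.1, 5.7]
finger_gap: 0.0084
```

{"api": "jog_arm", "payload": {"offset": [[0, 0, 0], [0, 0, 0], [0, 0, 0], [0, 0, 0], [0, 0, 0]], "roll": [0, 0, 0, 0, 0], "hand": [0, 0, 0, 0, 0]}}

```text
time: 10.5
eef_pos: [0.5014, 0.2474, 0.0152]
ee_rot: [0.234, 1.558, -0.234]
contact_force: [-1.6, -1.2, 5.6]
finger_gap: 0.0088
```

```bash
python3 -c "
from ms import *
w=load('wrist6.png')
print(pt(w,321,182,.03,True),pt(w,321,305,.03,True))
# nest from wrist1 + top0 : lip & front
go([.5004,.2475,.014],-16.4)"
```

```text
[0.51092828 0.28155756 0.03      ] [0.49153011 0.21860855 0.03      ]
t 10.5 tcp [0.5014 0.2474 0.0152] off [ 0.0012 -0.0001 -0.001 ] zyaw -17.07 roll -0.67 q6 0.711 x-axis [ 0.001  0.    -1.   ] F [-1.6 -1.2  5.6] gap 0.0088
```

{"api": "jog_arm", "payload": {"offset": [[-0.01, 0, 0], [-0.03, 0, 0], [-0.06, 0, 0], [-0.09, 0, 0], [-0.1, 0, 0]], "roll": [0, 0, 0, 0, 0], "hand": [0, 0, 0, 0, 0]}}

```text
time: 11.0
eef_pos: [0.502, 0.2477, 0.1184]
ee_rot: [0.235, 1.555, -0.232]
contact_force: [0.6, 0.2, -0.3]
finger_gap: 0.0086
```

```bash
python3 -c "
from ms import *
go([.49,-.038,.115],1.7)"
```

```text
t 11.0 tcp [0.502  0.2477 0.1184] off [ 0.0028 -0.2767  0.0723] zyaw -17.07 roll -18.77 q6 0.711 x-axis [ 0.004  0.002 -1.   ] F [ 0.6  0.2 -0.3] gap 0.0086
```

{"api": "jog_arm", "payload": {"offset": [[0, -0.03, 0.008], [0, -0.07, 0.018], [0, -0.11, 0.029], [0, -0.15, 0.039], [0, -0.19, 0.05]], "roll": [-4, -8, -12, -16, -18.5], "hand": [0, 0, 0, 0, 0]}}

```text
time: 11.5
eef_pos: [0.4924, 0.0495, 0.1142]
ee_rot: [-0.022, 1.571, 0.022]
contact_force: [0.6, -0.6, -1.1]
finger_gap: 0.0089
```

```bash
python3 -c "
from ms import *
go([.49,-.038,.115],1.7)"
```

```text
t 11.5 tcp [0.4924 0.0495 0.1142] off [-0.0008 -0.0874 -0.0049] zyaw 1.61 roll -0.09 q6 0.021 x-axis [-0.001 -0.    -1.   ] F [ 0.6 -0.6 -1.1] gap 0.0089
```

{"api": "jog_arm", "payload": {"offset": [[0, -0.04, -0.003], [0, -0.07, -0.004], [0, -0.085, -0.005], [0, -0.085, -0.005], [0, -0.085, -0.005]], "roll": [0, 0, 0, 0, 0], "hand": [0, 0, 0, 0, 0]}}

```text
time: 12.0
eef_pos: [0.49, -0.034, 0.1143]
ee_rot: [-0.019, 1.571, 0.019]
contact_force: [-0.3, -0.5, -0.4]
finger_gap: 0.0085
```

```bash
python3 -c "
from ms import *
w=snap('wrist','wrist7.png')
cv2.imwrite('pics/c7.png',cv2.resize(w['pixels'][100:370,220:580],None,fx=2,fy=2))
go([.49,-.038,.115],1.7)"
```

```text
t 12.05 tcp [ 0.4901 -0.0336  0.1144] off [-0.0006 -0.0044 -0.0003] zyaw 1.44 roll -0.26 q6 -0.146 x-axis [-0.001  0.    -1.   ] F [-0.5  0.4 -0.9] gap 0.0084
```

View pics/c7.png

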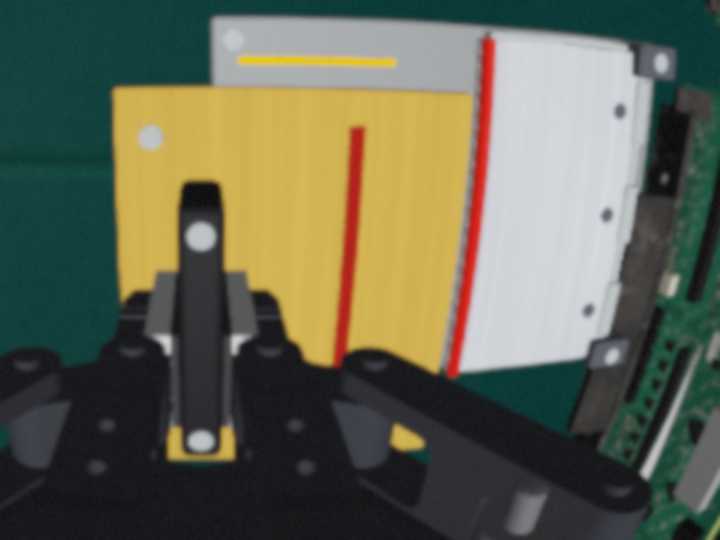

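The plate is held level by the bar at image (320,250). The whole lip is visible from (464,120) to (446,287).

```bash
python3 -c "
from ms import *
w=load('wrist7.png');F=lambda u,v,z:pt(w,u,v,z,True)
a,b=F(464,120,.035),F(446,287.5,.035);print('lip',a,b,(a+b)/2,np.degrees(np.arctan2(-(a-b)[0],(a-b)[1])))
print('nest front-left',F(326,108,.02))
f,r=F(456,146.5,.103),F(276.5,143.5,.103);print('plate L front/rear',f,r,np.degrees(np.arctan2((f-r)[1],(f-r)[0])))
s=env.get_state();R=Ro.from_rotvec(s['ee_rot']).as_matrix();print(R.T@(f-s['eef_pos']),R.T@(r-s['eef_pos']))
"
```

```text
lip [0.59487627 0.03610158 0.035     ] [ 0.60033406 -0.1034296   0.035     ] [ 0.59760517 -0.03366401  0.035     ] 2.239991100399556
nest front-left [0.49283242 0.0380778  0.02      ]
plate L front/rear [0.55782107 0.02115613 0.103     ] [0.46819395 0.01887037 0.103     ] 1.4608946035824368
[0.01139029 0.05300843 0.06904057] [ 0.01143953  0.05297251 -0.02061567]
```

{"api": "jog_arm", "payload": {"offset": [[0.02, -0.0015, 0.01], [0.04, -0.0015, 0.018], [0.06, -0.0015, 0.018], [0.07, -0.0015, 0.018], [0.075, -0.0015, 0.018]], "roll": [-0.3, -0.3, -0.3, -0.3, -0.3], "hand": [0, 0, 0, 0, 0]}}

```text
time: 12.55
eef_pos: [0.5079, -0.0344, 0.0389]
ee_rot: [-0.024, 1.572, 0.025]
contact_force: [0.5, 0.2, -0.4]
finger_gap: 0.0088
```

{"api": "jog_arm", "payload": {"offset": [[0, 0, 0], [0.001, 0, 0], [0.002, 0, 0], [0.0025, 0, 0], [0.0025, 0, 0]], "roll": [0, 0, 0, 0, 0], "hand": [0, 0, 0, 0, 0]}}

```text
time: 13.05
eef_pos: [0.5084, -0.0352, 0.0375]
ee_rot: [-0.024, 1.57, 0.024]
contact_force: [-1.0, 0.2, -0.2]
finger_gap: 0.0091
```

{"api": "jog_arm", "payload": {"offset": [[0.0005, 0, 0], [0.001, 0, 0], [0.0015, 0, 0], [0.002, 0, 0], [0.002, 0, 0]], "roll": [0, 0, 0, 0, 0], "hand": [0, 0, 0, 0, 0]}}

```text
time: 13.55
eef_pos: [0.5083, -0.0351, 0.0352]
ee_rot: [-0.024, 1.571, 0.024]
contact_force: [0.8, 0.4, -1.3]
finger_gap: 0.0091
```

```bash
python3 -c "
from ms import *
go([.508,-.035,.0352],1.8)"
```

```text
t 13.55 tcp [ 0.5083 -0.0351  0.0352] off [ 0.      0.0002 -0.0003] zyaw 1.73 roll -0.07 q6 -0.149 x-axis [-0.  0. -1.] F [ 0.8  0.4 -1.3] gap 0.0091
```

{"api": "jog_arm", "payload": {"offset": [[0.0003, 0, 0], [0.0006, 0, 0], [0.0009, 0, 0], [0.0009, 0, 0], [0.0009, 0, 0]], "roll": [0, 0, 0, 0, 0], "hand": [0, 0, 0, 0, 0]}}

```text
time: 14.05
eef_pos: [0.5084, -0.0351, 0.0352]
ee_rot: [-0.024, 1.571, 0.024]
contact_force: [-7.2, 0.6, 10.4]
finger_gap: 0.0091
```

{"api": "jog_arm", "payload": {"offset": [[-0.0004, 0, 0.003], [-0.0004, 0, 0.008], [-0.0004, 0, 0.013], [-0.0004, 0, 0.018], [-0.0004, 0, 0.022]], "roll": [0, 0, 0, 0, 0], "hand": [0, 0, 0, 0, 0]}}

```text
time: 14.55
eef_pos: [0.5307, -0.0345, 0.0352]
ee_rot: [-0.024, 1.571, 0.024]
contact_force: [-6.5, 0.1, 7.9]
finger_gap: 0.0088
```

```bash
python3 -c "
from ms import *
w=snap('wrist','wrist8.png')
cv2.imwrite('pics/c8.png',cv2.resize(w['pixels'][100:370,220:580],None,fx=2,fy=2))
go([.554,-.0335,.0352],1.8)"
```

```text
t 14.6 tcp [ 0.5312 -0.0345  0.0352] off [-0.      0.0003  0.0229] zyaw 1.73 roll -0.07 q6 -0.143 x-axis [ 0. -0. -1.] F [-0.5 -0.7  5.2] gap 0.0086
```

View pics/c8.png

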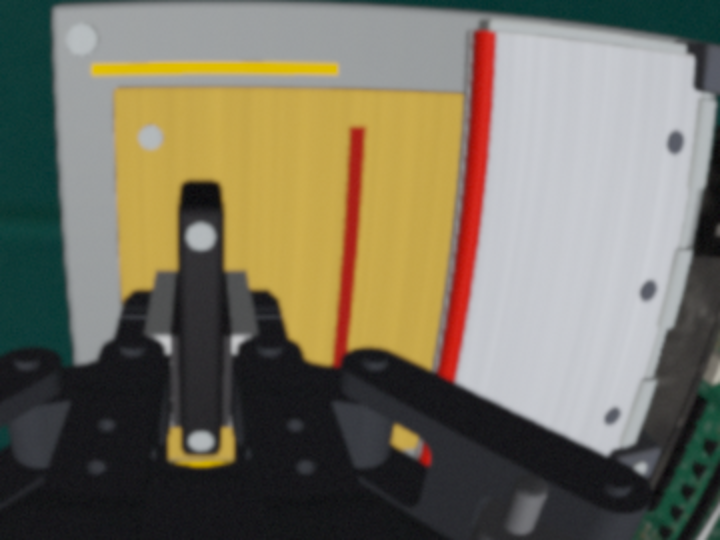

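The plate lies flat and parallel to the lip. Its front edge is just entering at about (465,93), and the flap hasn't moved. Sliding on.

{"api": "jog_arm", "payload": {"offset": [[0, 0, 0.004], [0, 0, 0.008], [0, 0, 0.012], [0, 0, 0.015], [0, 0, 0.015]], "roll": [0, 0, 0, 0, 0], "hand": [0, 0, 0, 0, 0]}}

```text
time: 15.1
eef_pos: [0.5459, -0.0341, 0.0352]
ee_rot: [-0.024, 1.57, 0.024]
contact_force: [-0.2, -0.0, 4.2]
finger_gap: 0.0086
```

{"api": "jog_arm", "payload": {"offset": [[0, 0, 0.004], [0, 0, 0.008], [0, 0, 0.012], [0, 0, 0.012], [0, 0, 0.012]], "roll": [0, 0, 0, 0, 0], "hand": [0, 0, 0, 0, 0]}}

```text
time: 15.6
eef_pos: [0.558, -0.0337, 0.0352]
ee_rot: [-0.024, 1.569, 0.024]
contact_force: [2.6, -0.2, 3.5]
finger_gap: 0.0089
```

```bash
python3 -c "
from ms import *
w=snap('wrist','wrist9.png')
cv2.imwrite('pics/c9.png',cv2.resize(w['pixels'][100:370,220:580],None,fx=2,fy=2))
go([.558,-.0335,.0352],1.8)"
```

```text
t 15.65 tcp [ 0.5579 -0.0337  0.0352] off [0.     0.0002 0.0001] zyaw 1.73 roll -0.07 q6 -0.136 x-axis [ 0.002 -0.    -1.   ] F [ 2.5 -0.   3.4] gap 0.009
```

View pics/c9.png

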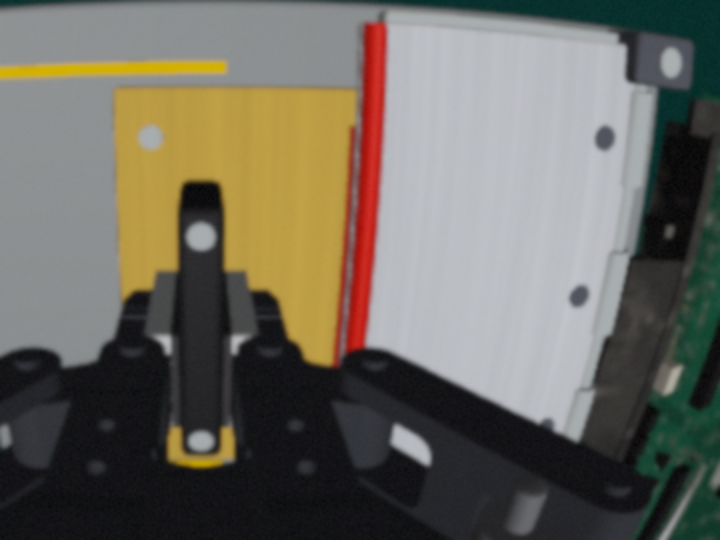

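The red line is just visible at the lip, so the front edge is about 30 mm in and the flap lies level. Now pressing to about 10 N.

{"api": "jog_arm", "payload": {"offset": [[0.0002, 0, 0], [0.0004, 0, 0], [0.0005, 0, 0], [0.0005, 0, 0], [0.0005, 0, 0]], "roll": [0, 0, 0, 0, 0], "hand": [0, 0, 0, 0, 0]}}

```text
time: 16.15
eef_pos: [0.558, -0.0337, 0.0352]
ee_rot: [-0.024, 1.569, 0.024]
contact_force: [2.0, 1.1, 9.9]
finger_gap: 0.0086
```

```bash
python3 -c "
from ms import *
a=snap('scene','scene9.png')
cv2.imwrite('pics/c10.png',cv2.resize(a['pixels'][170:310,210:400],None,fx=4,fy=4,interpolation=cv2.INTER_CUBIC))
for i in range(3): env.snapshot('top'); print(env.get_state()['contact_force'])
go([.558,-.0335,.0352],1.8)"
```

```text
[1.85298613 0.02035862 8.41319494]
[3.13782817 0.68570301 9.41850658]
[ 1.27978897 -0.20193724  9.25404213]
t 16.35 tcp [ 0.558  -0.0337  0.0352] off [-0.      0.0002  0.    ] zyaw 1.73 roll -0.07 q6 -0.136 x-axis [ 0.002 -0.    -1.   ] F [ 1.3 -0.2  9.3] gap 0.0088
```

```bash
python3 -c "
from cell import env
print(env.job_done())"
```

```text
the job is handed in; nothing more can be done
None
```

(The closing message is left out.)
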